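Brace the frame: third click on the stringing-bench index knob

TASK

The bench magnifier is in the way above the index knob of the racket cradle: swing its arm, which has an upright peg to take it by, well clear, about a quarter turn, so that it stands over the racket's hoop. Then grip the knob's finger bar and turn it clockwise, counting the clicks, until it is seated in the third stop, without running on to the fourth, so that the side support just meets the frame. Finish while still holding the knob gripped in that stop, and leave the mallet, the brass hook tool and the grommet strip where they lie.

Things in the scene. Friction and masses are not known exactly. Their poses are not given: they have to be found in the camera images.
- machine: racket cradle fixed to the bench: grey base 340 x 360 mm with an unstrung red squash frame (hoop 218 x 288 mm) lying level, top of its clamps 96 mm up, handle to -y. Origin under the hoop's centre at bench height, z up. At x -170, y 0 mm the index box (70 x 80 mm, top 85 mm up); its rubber pad moves out 4 mm a click and meets the hoop at the third stop. Post of the magnifier at x -170, y 170 mm
- index_knob (a joint): angle of the index knob (rad), about its vertical axis: 0 at home, where it starts, and growing as it turns clockwise seen from above. Detents every 24 degrees: stops at 0.419, 0.838, 1.257 (the third), 1.676; about 0.13 N m carries it over each crest and it pulls itself into the nearest stop. End stops at -0.12 and 2.18
- finger_bar: black upright finger bar on top of the knob, turning with it: 16 mm wide (its x), 46 mm long (its y), 38 mm tall, standing on a round skirt 50 mm wide whose top is at 93 mm above the bench. Origin: centre of the bar's underside, on the knob's axis. At home its y axis is parallel to the cradle's y; a small steel nose marks its +y end
- bar_grip (a point): point inside the finger bar on the knob's axis, 24 mm above the bar's underside (117 mm above the bench, 14 mm under the bar's top): where to grip it across its 16 mm. Axes as the finger bar's
- swing_arm (a joint): angle of the magnifier's swing arm about its vertical post (rad): 0 with the lens straight over the knob; it grows counter-clockwise seen from above, towards the hoop (cradle's +x). It starts between -0.2 and 0.25; limits -0.35 and 1.65. It stays where it is left by friction (about 0.12 N m)
- swing_hinge (a point): point on the swing arm's vertical hinge axis, at the height of the arm (185 mm above the bench)
- swing_peg (a point): point on the axis of the upright round steel peg on the swing arm, 14 mm thick, to pinch and swing the arm by: 95 mm from the hinge axis, 221 mm above the bench. The peg stands free from the arm's top face (190 mm) to 239 mm; the arm is 16 mm wide there
- lens_center (a point): centre of the round magnifier lens (112 mm over its rim, 12 mm thick, at 185 mm height), 170 mm from the hinge axis, beyond the peg
- mallet: black rubber mallet lying on the bench, head 85 mm long and 50 mm thick, handle 200 mm; a bystander, leave it. Origin: under the head
- hook_tool: brass hook tool lying on the bench, wooden handle 90 mm long and 20 mm thick, 160 mm overall; a bystander, leave it. Origin: under the handle's middle
- grommet_strip: clear plastic grommet strip, 150 x 14 x 12 mm, lying on the bench; a bystander, leave it. Origin: under its middle

How it is judged:
By the outcome, as a careful person would: the job done as asked, in the order asked, and still so for the second after the job is handed in, while the arm keeps its last pose, push and grip.
It also fails if it takes over 48 s, if anything falls off the work surface, if the arm or the gripper's body presses on something with over 40 N, if the wrist force passes 120 N, or if a joint passes its speed limit or range.

ROBOT

A 6-joint arm with a two-finger parallel gripper is mounted at the origin on the work surface. World frame = base frame: x ahead of the robot, y to its left, z up, the work surface at z = 0. Lengths are in mm, angles in rad, forces in N, time in s.
With the tool pointing down it reaches from about 350 to 775 mm from the base axis. Payload 5.5 kg.
Tool frame: the origin (TCP) lies at the very end of the fingers, on their centre line; the grasp point (between the pads) lies 19 mm behind it; z points along the fingers, y is the direction in which the jaws open and shut (so a half turn about z gives the same grasp; the last joint's range is limited). The gripper opens to 85 mm and grips with 20 to 120 N. Pads are 22 mm wide; open, the fingers measure 114 mm over their backs; the gripper's body (76 mm by 85 mm) begins 54 mm behind the grasp point. The pads swing forward as they close: fully open they stand 13 mm farther back than shut.
Start: joints at [1.18, 0.313, 0.046, 1.304, 0, 1.431], TCP at [142.726, 557.047, 231.323] pointing down, gripper open.
Joint ranges: [-2.76, 2.76], [-0.86, 1.69], [-1.03, 1.26], [-2.2, 2.34], [-1.47, 1.5], [-3.14, 3.14]. Speed limits (rad/s): [2.57, 2.57, 3.14, 3.14, 3.14, 3.14].

INTERFACE

Orientations are given as a 3x3 rotation matrix whose columns are the frame's x, y, z axes.
In Python, from plant import bot gives the robot as it stands. The module is installed in compiled form; this text tells all that it offers. Calls block until the motion is done:
- bot.move_pose(position, orientation): joint-space move of the TCP to a pose.
- bot.move_straight(position, frame=None, v=150): straight line of the TCP; frame=None keeps the orientation; v is the mean speed in mm/s.
- bot.set_joints(angles): joint-space move.
- bot.set_gripper(opening, strength=None): finger opening in mm; strength is the grip in N (None keeps the last); returns when the fingers have stopped.
- bot.dwell(seconds).
- bot.inverse_kinematics(position, orientation): joint angles nearest the present ones, or None.
- bot.get_obs(): the state.
- bot.capture(name): name is "scene" or "top"; returns (picture, depth): 400x640x3 uint8, red, green, blue; 400x640 float32, mm along the optical axis (not along the pixel's ray), 0 where there is no reading.
- bot.get_calibration(name): a dict with "fov_y" (degrees; the focal length in pixels is half the picture's height over the tangent of half this angle, whatever the lens; pixels are square), "cx", "cy" (the principal point, pixels), "R" (3x3) and "t" (3): a world point X has camera coordinates R X + t. Camera axes: x right, y down, z forward; pixel columns grow to the right and rows downward; lengths in mm; the calibration is good to about 2 mm. A picture is of the moment at which its call begins. get_calibration takes no time and is no camera call.
A pose or a line that the arm cannot do raises bot.PlanningError and nothing moves.
- bot.job_done(): hands the job in, once; it reports no verdict.
Trained networks look in the newest picture that a camera, given by its name, has taken for a name from the list of things; names that differ only in an ending like _2 or _b are one class to them, and where a whole thing is asked for, a point or a joint stands for the part that bears it (a point fixed in the world has none). Each returns a list of dicts, best first, with "p" (0 to 1); they miss things now and then, are a little off and sometimes report something else, mostly with a low value. They report only what shows in the picture. A call takes as long as a camera call.
- bot.regions_of(query, camera): "mask" (400x640 bool, what is visible of it) and "box" ([centre column, centre row, width, height] in pixels, round what is visible of it).
- bot.pinpoint(query, camera): "xy" ([column, row] in pixels: a listed point, or the origin of a listed thing).
The state is a dict: "time_s": time; "qpos": joint angles; "joint_vel": joint speeds; "joint_efforts": joint torques, N m; "tool_pos": TCP position; "eef_rot": TCP orientation; "wrist_force": force on the tool from outside, world axes, zero at the start; "torque": the same for the moment, N m; "grip_width": finger opening in mm.
Only numpy, scipy, OpenCV 4.12 (cv2) and the standard library are available. Lean on these libraries where they do the work, as an engineer would, in place of code of your own. Each camera call takes 0.05 s, during which the arm holds its last target. There are 200 camera calls.

## Working session

There is one attempt and no reset: what is moved stays moved. The work goes in short steps, each a Python script; the robot and the scene stay as the last script left them, time stands still between calls to the robot, and variables do not carry over. Pictures are saved under pics/ and viewed, on a budget of 10 in all, crops included, one or two more only if the job needs it, and the job is handed in when it is done.

```bash
mkdir -p pics; cat > h.py <<'E'
import numpy as np, cv2
from plant import bot
def ray(cam,px):
    c=bot.get_calibration(cam); f=200/np.tan(np.radians(c["fov_y"])/2)
    R=np.array(c["R"]); t=np.array(c["t"])
    d=R.T@np.array([(px[0]-c["cx"])/f,(px[1]-c["cy"])/f,1.0]); return -R.T@t,d
def at_z(cam,px,z):
    o,d=ray(cam,px); return o+d*(z-o[2])/d[2]
def at_d(cam,px,depth):
    o,d=ray(cam,px); return o+d*depth
def proj(cam,X):
    c=bot.get_calibration(cam); f=200/np.tan(np.radians(c["fov_y"])/2)
    p=np.array(c["R"])@np.array(X)+np.array(c["t"]); return np.array([c["cx"]+f*p[0]/p[2],c["cy"]+f*p[1]/p[2]])
def down(a): # jaw (y) axis at world angle a
    y=np.array([np.cos(a),np.sin(a),0]); z=np.array([0,0,-1.]); return np.column_stack([np.cross(y,z),y,z])
E
python3 - <<'E'
from h import *
Z=dict(machine=0,finger_bar=93,bar_grip=117,swing_hinge=185,swing_peg=221,lens_center=185,mallet=0,hook_tool=0,grommet_strip=0)
for cam in("scene","top"):
    im,d=bot.capture(cam); cv2.imwrite(f"pics/{cam}0.png",im[:,:,::-1]); o,_=ray(cam,(320,200)); print(cam,o.round())
    for q,z in Z.items():
        for r in bot.pinpoint(q,cam)[:2]:
            u,v=r["xy"]; dd=d[int(np.clip(v,0,399)),int(np.clip(u,0,639))]
            print(cam,q,round(r["p"],2),np.round(r["xy"],1),"z-plane",at_z(cam,r["xy"],z).round(1),"depth",at_d(cam,r["xy"],dd).round(1))
print(bot.get_obs())
E
```

```text
scene [1257. -212.  694.]
scene machine 0.57 [320.  308.3] z-plane [646.4 -46.3   0. ] depth [1257.2 -211.9  693.8]
scene finger_bar 0.68 [306.1 213.1] z-plane [470.9 -26.5  93. ] depth [486.5 -30.2 104.9]
scene bar_grip 0.97 [307.9 205.6] z-plane [478.7 -24.2 117. ] depth [484.7 -25.6 121.5]
scene bar_grip 0.35 [318.1 224.3] z-plane [543.5 -20.6 117. ] depth [501.9  -9.5  83.3]
scene swing_hinge 0.75 [390.7 169.3] z-plane [496.6 142.4 185. ] depth [507.2 137.5 192.1]
scene swing_peg 0.77 [339.8 153.2] z-plane [467.2  45.2 221. ] depth [472.9  43.3 224.4]
scene lens_center 0.62 [301.4 167.7] z-plane [441.2 -26.5 185. ] depth [444.7 -27.3 187.1]
scene mallet 0.87 [202.9 268.5] z-plane [ 475.8 -249.7    0. ] depth [ 522.6 -247.4   41.6]
scene hook_tool 0.7 [320.1 224.6] z-plane [401.1  22.3   0. ] depth [506.3  -6.5  85.3]
scene grommet_strip 0.55 [255.6 233. ] z-plane [ 390.5 -125.9    0. ] depth [ 388.4 -125.6   -1.7]
top [437. -29. 892.]
top machine 0.66 [334.  140.3] z-plane [644.1 -49.2   0. ] depth [640.8 -48.9  14. ]
top bar_grip 0.74 [228.2 204. ] z-plane [493.5 157.  117. ] de
[... 833 characters left out ...]
25e+00,
       -2.67029847e-05,  1.43119567e+00]), 'joint_vel': array([-0.00078709,  0.00215686,  0.0007807 ,  0.00128765,  0.00125136,
       -0.00012665]), 'joint_efforts': array([ 4.85448454e-04, -4.80475903e+01,  2.98816216e+01,  2.82042884e-04,
       -2.62304757e-04, -8.38033344e-06]), 'tool_pos': array([142.74949491, 557.04557744, 231.3404317 ]), 'eef_rot': array([[-9.68709023e-01,  2.48199159e-01,  7.66232836e-05],
       [ 2.48199166e-01,  9.68709017e-01,  1.16018997e-04],
       [-4.54298482e-05,  1.31406485e-04, -9.99999990e-01]]), 'wrist_force': array([ 0.71022432,  0.73173333, -0.61441928]), 'torque': array([ 0.01099559, -0.03876419, -0.07531093]), 'grip_width': 85.533759568054}
```

View pics/scene0.png

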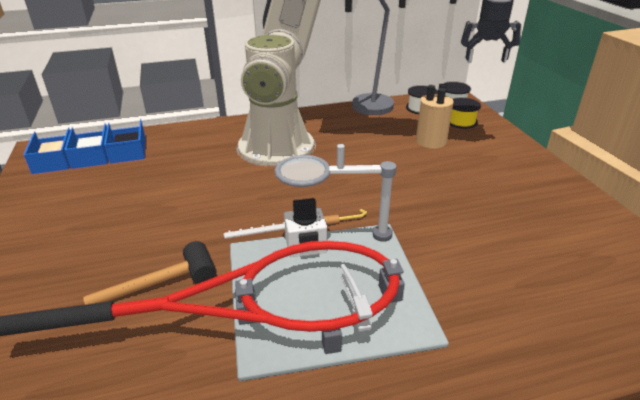

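View pics/top0.png

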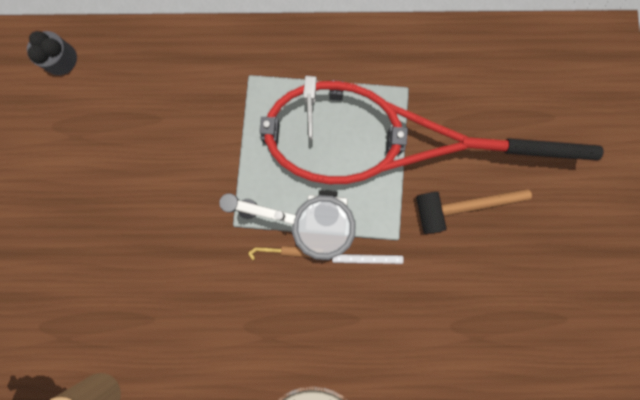

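```bash
python3 - <<'E'
from h import *
from scipy.optimize import least_squares
im,d=bot.capture("top")
c=bot.get_calibration("top"); f=200/np.tan(np.radians(c["fov_y"])/2); R=np.array(c["R"]);t=np.array(c["t"])
v,u=np.mgrid[:400,:640]
P=np.stack([(u-c["cx"])/f*d,(v-c["cy"])/f*d,d],-1)-t; P=P@R; P[d==0]=0
w=(P[...,0]>380)&(P[...,0]<560)&(P[...,1]>-110)&(P[...,1]<180)
for lo,hi in((230,248),(193,212),(178,192.5),(110,140)):
    m=w&(P[...,2]>lo)&(P[...,2]<hi); 
    n,l,s,cen=cv2.connectedComponentsWithStats(m.astype(np.uint8))
    for i in range(1,n):
        if s[i,4]>4: print(lo,hi,s[i].tolist(),cen[i].round(1),P[l==i].mean(0).round(1))
# model fit
Z=dict(machine=(0,0,0),bar_grip=(-170,0,117),swing_hinge=(-170,170,185))
obs=[("scene","machine",(320,308.3)),("scene","bar_grip",(307.9,205.6)),("scene","swing_hinge",(390.7,169.3)),("scene","swing_peg",(339.8,153.2)),("scene","lens_center",(301.4,167.7)),
("top","machine",(334,140.3)),("top","swing_hinge",(226.3,203.1)),("top","swing_peg",(274.3,217.4)),("top","lens_center",(322.5,227.8))]
def W(q,p):
    x,y,a,s=p; r={"swing_peg":(95,221),"lens_center":(170,185)}
    L=(-170+r[q][0]*np.sin(s),170-r[q][0]*np.cos(s),r[q][1]) if q in r else Z[q]
    return np.array([x+np.cos(a)*L[0]-np.sin(a)*L[1],y+np.sin(a)*L[0]+np.cos(a)*L[1],L[2]])
res=lambda p:np.concatenate([proj(k,W(q,p))-np.array(o) for k,q,o in obs])
s=least_squares(res,[645,-47,-.08,-.17],loss="soft_l1",x_scale=[10,10,.1,.1])
print(s.x.round(3)); 
for (k,q,o),e in zip(obs,res(s.x).reshape(-1,2)): print(k,q,e.round(1))
for q in("bar_grip","swing_hinge","swing_peg","lens_center"): print(q,W(q,s.x).round(1))
# base corners seen in picture, plate top ~12
for px in((249,76),(408,88),(400,238),(235,226)): print(at_z("top",px,12).round(1))
q=W("swing_peg",s.x)
im2=cv2.resize(im[180:270,200:370],None,fx=4,fy=4,interpolation=cv2.INTER_CUBIC)[:,:,::-1].copy()
for z in(190,239):
    a=proj("top",[q[0],q[1],z]); cv2.circle(im2,tuple(int(x) for x in ((a-[200,180])*4+2)),3,(0,0,255) if z==239 else (0,255,0),-1)
cv2.imwrite("pics/c1.png",im2)
E
```

```text
230 248 [274, 211, 9, 8, 60] [278.4 214.5] [467.3  46.5 239. ]
193 212 [220, 194, 18, 18, 220] [228.2 202. ] [491.3 138.5 194.7]
193 212 [282, 213, 4, 7, 8] [283.9 216.2] [466.   41.3 202.3]
178 192.5 [280, 195, 76, 64, 3171] [322.4 226.4] [449.  -24.  188.9]
178 192.5 [226, 196, 53, 24, 375] [255.  209.1] [479.   92.7 190.2]
[ 6.44095e+02 -4.53030e+01 -1.00000e-01 -1.78000e-01]
scene machine [ 0.2 -1. ]
scene bar_grip [-2.4 -0.7]
scene swing_hinge [-1.6 -1.1]
scene swing_peg [ 1.9 -0.6]
scene lens_center [2.4 0.7]
top machine [-1.8 -0. ]
top swing_hinge [ 1.9 -1.1]
top swing_peg [ 3.5 -1.5]
top lens_center [-0.9  0.7]
bar_grip [474.9 -28.3 117. ]
swing_hinge [492.  140.9 185. ]
swing_peg [465.9  49.5 221. ]
lens_center [445.3 -22.6 185. ]
[789.3 141.2  12. ]
[ 759.4 -214.8   12. ]
[ 426.6 -189.7   12. ]
[453.3 166.5  12. ]
```

View pics/c1.png

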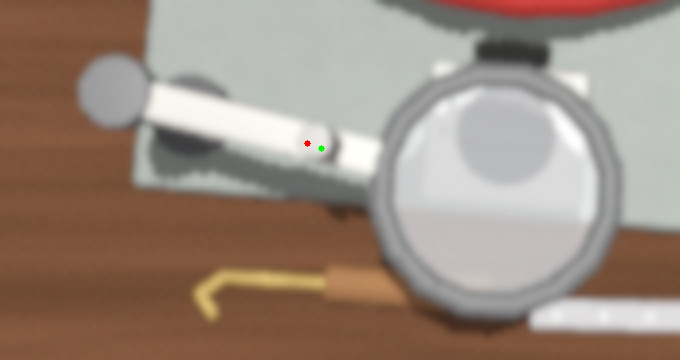

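```bash
python3 - <<'E'
from h import *
H=np.array([491.3,138.5]); r=95.; th0=np.arctan2(46.5-138.5,467.3-491.3)
P=lambda th,z:[*(H+r*np.array([np.cos(th),np.sin(th)])),z]
bot.set_gripper(50,30)
bot.move_pose(P(th0,275),down(th0+np.pi/2))
bot.move_straight(P(th0,202),v=120)
o=bot.get_obs(); print(o["time_s"],o["tool_pos"].round(1),o["wrist_force"].round(1))
bot.set_gripper(5,30)
o=bot.get_obs(); print(o["time_s"],o["grip_width"],o["wrist_force"].round(1))
if 11<o["grip_width"]<18:
    for th in np.linspace(th0,th0+1.60,9)[1:]:
        bot.move_straight(P(th,202),down(th+np.pi/2),v=100)
        o=bot.get_obs(); print(round(o["time_s"],2),o["tool_pos"].round(1),o["wrist_force"].round(1),round(o["grip_width"],1))
E
```

```text
4.425 [467.7  46.8 202.5] [0.1 0.3 0.8]
4.8417 12.879582121072879 [-0.2  0.7  4.6]
5.19 [486.9  43.6 202.8] [0.6 1.2 5.5] 13.0
5.54 [505.7  44.6 202.8] [0.4 0.9 4.9] 13.1
5.89 [524.1  49.3 202.8] [ 0.9 -0.   5.8] 13.5
6.24 [541.2  57.5 202.8] [1.1 1.  4.9] 13.2
6.59 [556.3  69.  202.8] [0.9 1.2 5.4] 13.4
6.94 [568.9  83.2 202.8] [-0.2  1.5  5.3] 13.1
7.29 [578.3  99.7 202.8] [0.8 0.7 4.6] 13.0
7.64 [584.4 117.8 202.8] [0.5 1.7 4.1] 13.2
```

```bash
python3 - <<'E'
from h import *
bot.set_gripper(40)
p=bot.get_obs()["tool_pos"]; bot.move_straight([p[0],p[1],290],v=200)
bot.move_pose([330,400,290],down(np.radians(103)))
for cam in("top","scene"):
    im,d=bot.capture(cam)
    c=bot.get_calibration(cam); f=200/np.tan(np.radians(c["fov_y"])/2); R=np.array(c["R"]);t=np.array(c["t"])
    v,u=np.mgrid[:400,:640]
    P=(np.stack([(u-c["cx"])/f*d,(v-c["cy"])/f*d,d],-1)-t)@R; P[d==0]=0
    w=(P[...,0]>435)&(P[...,0]<520)&(P[...,1]>-75)&(P[...,1]<20)
    for lo,hi in((127,136),(89,97),(80,88)):
        m=w&(P[...,2]>lo)&(P[...,2]<hi); q=P[m]
        if len(q)>5:
            (cc,sz,an)=cv2.minAreaRect(q[:,:2].astype(np.float32)); print(cam,lo,len(q),q.mean(0).round(1),"rect",np.round(cc,1),np.round(sz,1),round(an,1))
    for qn in("bar_grip","swing_hinge","swing_peg","lens_center","finger_bar"):
        for r in bot.pinpoint(qn,cam)[:1]: print(cam,qn,round(r["p"],2),at_z(cam,r["xy"],dict(bar_grip=117,swing_peg=221,finger_bar=93).get(qn,185)).round(1))
    a=proj(cam,[478.2,-29,117]).round().astype(int); x0,y0=a-[90,65]
    cv2.imwrite(f"pics/k_{cam}.png",cv2.resize(im[y0:y0+130,x0:x0+180],None,fx=4,fy=4,interpolation=cv2.INTER_CUBIC)[:,:,::-1]); print(cam,"crop",x0,y0)
print(bot.get_obs()["time_s"])
E
```

```text
top 127 204 [476.7 -30.7 131.6] rect [476.8 -30.6] [45.5 15.9] 84.7
top 89 278 [475.8 -30.3  93.8] rect [479.8 -33.1] [53.4 70.8] 11.0
top 80 906 [478.7 -31.3  85. ] rect [481.7 -31. ] [79.8 79.3] 85.1
top bar_grip 0.75 [481.9 -28.4 117. ]
top swing_hinge 0.95 [487.8 142.6 185. ]
top swing_peg 0.65 [588.4 121.6 221. ]
top lens_center 0.79 [658.3 102.2 185. ]
top finger_bar 0.54 [475.2 -34.3  93. ]
top crop 235 147
scene 127 128 [479.4 -32.  130.5] rect [477.9 -30.9] [45.3 17.9] 85.6
scene 89 166 [489.8 -32.9  93.1] rect [490.  -30.8] [53.7 27.8] 79.4
scene 80 518 [490.9 -35.2  84.2] rect [481.1 -31.5] [80.  78.2] 85.6
scene bar_grip 0.61 [476.4 -29.4 117. ]
scene swing_hinge 0.56 [495.6 136.2 185. ]
scene swing_peg 0.91 [574.9 127.1 221. ]
scene lens_center 0.72 [661.  102.8 185. ]
scene finger_bar 0.72 [472. -30.  93.]
scene crop 216 141
10.625
```

View pics/k_top.png

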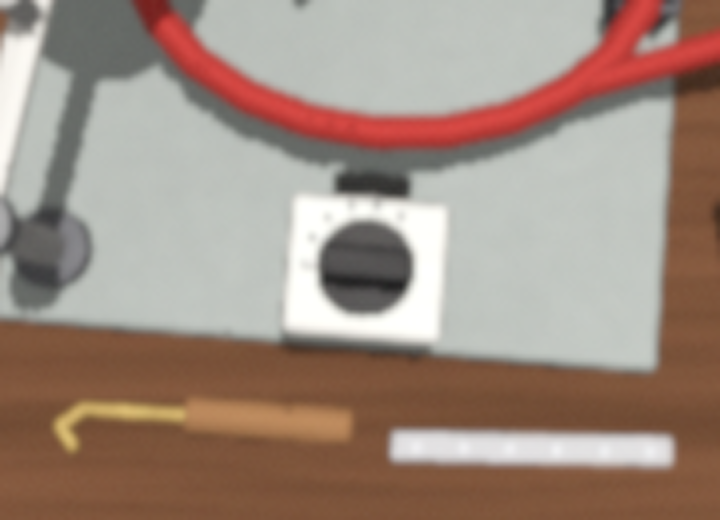

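View pics/k_scene.png

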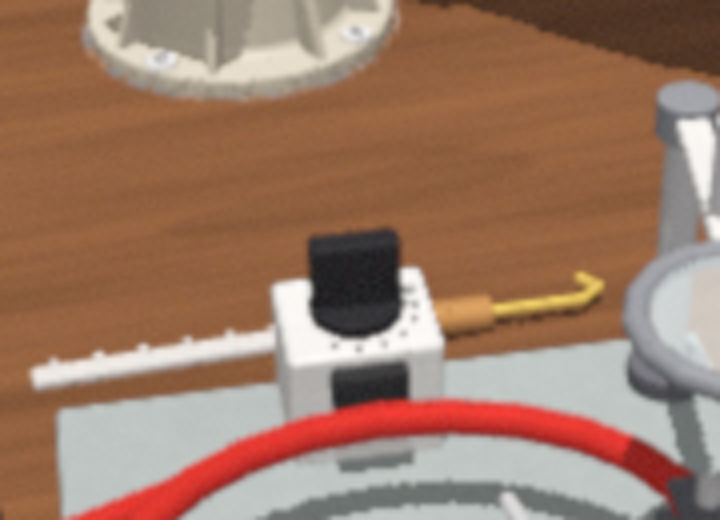

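```bash
python3 - <<'E'
from h import *
K=[476.8,-30.6]; a=np.radians(175)
bot.set_gripper(50,60)
bot.move_pose([*K,210],down(a)); print(bot.get_obs()["qpos"].round(2))
bot.move_straight([*K,99],v=120)
o=bot.get_obs(); print(o["time_s"],o["tool_pos"].round(1),o["wrist_force"].round(1),o["torque"].round(3))
bot.set_gripper(8,60)
bot.dwell(.2)
o=bot.get_obs(); print(o["time_s"],o["grip_width"],o["tool_pos"].round(1),o["wrist_force"].round(1),o["torque"].round(3))
if 13<o["grip_width"]<19:
    q0=np.array(bot.inverse_kinematics([*K,99],down(a)))
    for k in range(4,73,4):
        q=q0.copy(); q[5]+=np.radians(k); bot.set_joints(q); bot.dwell(.1)
        o=bot.get_obs(); y=o["eef_rot"][:,1]
        print(k,round(o["time_s"],2),"jaw",round(np.degrees(np.arctan2(y[1],y[0])),1),o["wrist_force"].round(1),o["torque"].round(3),round(o["grip_width"],1))
        if np.linalg.norm(o["wrist_force"])>35: print("stop");break
E
```

```text
[-0.23  0.13 -0.24  1.2   0.   -1.72]
13.875 [477.4 -30.6  99.6] [0.1 0.4 0.7] [-0.001  0.033 -0.012]
14.475 15.489760479045708 [477.1 -30.7  99.7] [-2.3 -0.2  6.6] [0.059 0.384 0.051]
4 14.82 jaw 171.0 [-1.6  0.5  6.5] [0.062 0.369 0.071] 15.4
8 15.18 jaw 167.0 [-2.2  0.3  4.7] [-0.006  0.367  0.012] 15.1
12 15.53 jaw 163.0 [-2.4 -0.   6.7] [0.009 0.325 0.003] 15.5
16 15.88 jaw 159.0 [-2.   0.4  5.9] [ 0.027  0.336 -0.036] 15.2
20 16.23 jaw 155.0 [-2.1 -0.8  6.3] [ 0.038  0.336 -0.146] 15.4
24 16.57 jaw 151.0 [-1.8 -0.8  6.3] [-0.01   0.355 -0.016] 15.2
28 16.93 jaw 147.0 [-2.3 -0.5  5.5] [0.022 0.37  0.104] 15.0
32 17.27 jaw 143.0 [-2.2 -0.   6. ] [0.02  0.432 0.065] 15.2
36 17.62 jaw 139.0 [-1.3 -0.1  5.8] [-0.03   0.421 -0.042] 15.4
40 17.98 jaw 135.0 [-1.4 -0.1  5.9] [ 0.027  0.38  -0.118] 15.4
44 18.32 jaw 131.0 [-1.8  1.5  6.3] [ 0.007  0.398 -0.111] 15.2
48 18.68 jaw 127.0 [-1.9  0.5  6. ] [-0.044  0.327 -0.044] 15.1
52 19.02 jaw 123.0 [-2.6 -0.6  7.1] [0.028 0.432 0.078] 15.3
56 19.38 jaw 119.0 [-2.2  0.3  5.7] [-0.011  0.419  0.069] 15.4
60 19.73 jaw 115.0 [-1.8  0.1  5.7] [ 0.006  0.384 -0.05 ] 15.4
64 20.07 jaw 111.0 [-1.2  0.1  6. ] [ 0.007  0.388 -0.122] 15.1
68 20.43 jaw 107.0 [-1.7  0.9  5.4] [ 0.045  0.401 -0.13 ] 15.1
72 20.77 jaw 103.0 [-1.   1.1  5.4] [-0.014  0.445  0.009] 15.3
```

```bash
python3 - <<'E'
from h import *
T=[]
for _ in range(20): bot.dwell(.05); o=bot.get_obs(); T.append(o["torque"][2])
print(np.mean(T),np.std(T),o["grip_width"],o["wrist_force"].round(1),o["time_s"])
im,d=bot.capture("scene"); 
for n in("swing_peg","lens_center"):
    print(n,[at_z("scene",r["xy"],221 if n=="swing_peg" else 185).round(1) for r in bot.pinpoint(n,"scene")[:1]])
cv2.imwrite("pics/e_scene.png",im[:,:,::-1])
a=cv2.resize(im[140:290,200:400],None,fx=4,fy=4,interpolation=cv2.INTER_CUBIC); cv2.imwrite("pics/e_crop.png",a[:,:,::-1])
E
```

```text
-0.011607155224244183 0.03075726034700772 15.495229196106324 [-2.8 -0.3  6.1] 21.775
swing_peg [array([585.3, 119.7, 221. ])]
lens_center [array([655.3, 102.2, 185. ])]
```

View pics/e_crop.png

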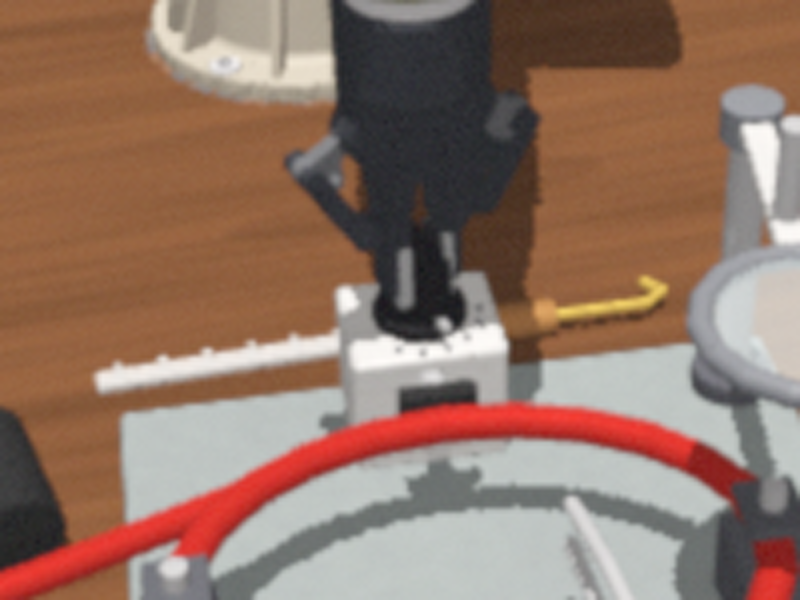

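View pics/e_scene.png

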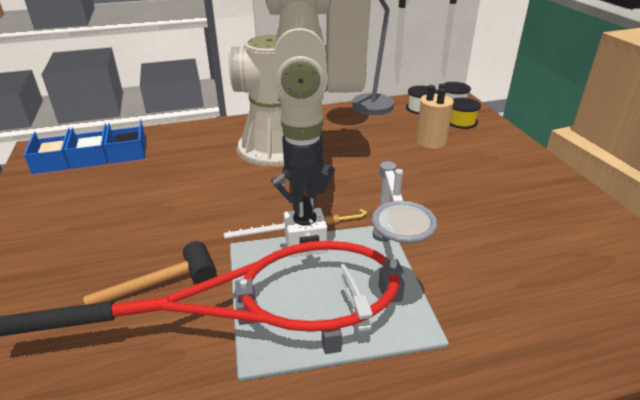

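The crop shows the bar gripped, with its steel nose turned toward the hoop (crop pixel 443, 322) and the pad out against the frame. In the full scene the lens stands over the +y end of the hoop (405, 220), and the mallet, hook tool and grommet strip look unmoved. The mean knob torque equals its value before gripping, so the knob is seated.

```bash
python3 -c "
from plant import bot
bot.job_done(); print(bot.get_obs()['time_s'])"
```

```text
the job is handed in; nothing more can be done
the job is handed in; nothing more can be done
```

I swung the magnifier clear, turned the knob clockwise to its third stop, and handed the job in at about 22 s of the 48 s allowed, still gripping the knob.

- **Magnifier:** I pinched the peg and swung the arm about 1.60 rad around its post. It now stands at about 1.43 rad, with the lens over the +y end of the hoop. Afterwards the networks put the lens at about (655–661, 102) mm from three views, against a planned (657, 103).
- **Knob:** I gripped the finger bar across its 16 mm (fingers read 15.5 mm at 60 N) and turned it 72° clockwise in 4° steps. The torque went through three full cycles, with rest points near 24°, 49° and 72°, so three clicks. Held at 72°, the mean torque was -0.012 N m, the same as the reading before gripping, so it is settled in the stop.
- **Forces:** No wrist force I read went above about 8 N.
- **Bystanders:** The last picture shows the mallet, hook tool and grommet strip in the same places as the first.
- **Disagreements:** The networks' points for the peg and hinge were up to about 10 mm apart between the two cameras. I used depth-image positions instead, and these matched the given 95 mm from hinge to peg and the bar's 46 x 16 mm. I could not see the pad touching the frame up close because the hoop partly hides it, so that rests on the click count.

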